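# Feel for the clear bay and seat the drive

## Task

Pull the twin-connector drive straight up out of the desk hub and push it upright and fully home into the one clear bay of the black four-bay spring clip bank, then let go of it. Loose drive caps have dropped unseen to the bottom of the other three bays, under the spring leaves that close them, so feel each bay gently with the drive: if it stops short on a cap do not force it, but draw it out and try another bay. Press on the bank only lightly (a firm fingertip push, never more than about 25 N) and leave the other things in the drawer where they are.

Things in the scene. Friction and masses are not known exactly. Their poses are not given: they have to be found in the camera images.
- drive: Orange plastic twin-connector drive, 76 mm long, 20 to 45 g, upright in the hub. Origin: end face of the lower plug; z up along it. Plugs 12 (x) x 4.5 (y) mm at z 0 to 12 and 64 to 76 mm; body 20 (x) x 9 (y) mm at z 12 to 64. Fits either way round. Grip it across the 20 mm width, fingertips 34 mm or more above the origin so that they stay above the bank's rim when it is home.
- hub: Heavy grey plastic desk hub, 80 (x) x 52 (y) x 22 mm tall, fixed. Origin: centre of its underside, on the drawer base; z up. One port, 14.5 x 7 mm and 14 mm deep, opens upward in the middle of its top; the drive's lower plug stands loosely in it and the drive's body rests on the hub's top.
- bank: Black plastic spring clip bank, 44 (x) x 132 (y) x 36 mm tall, fixed. Origin: centre of its underside, 4 mm above the work surface; z up. Four like bays in a row along y, at x = 0, y = -45, -15, 15, 45 mm, open upward, 23 (x) x 12 (y) mm, with a 3 mm bevel round the mouth; rim at z = 36, bay floor at z = 6 mm. The drive goes in with its width along the bank's x.
- rim (a point): Point at the middle of the bank's top, z = 36 mm in the bank's frame, axes as the bank's. Just below the rim two thin spring leaves close each bay and hide its inside. They fold down as the drive is pushed in and resist with about 2 N at first and up to about 5 N as the shoulder of its body passes them (drive origin 18 to 21 mm below this point), then grip it lightly.
- floor (a point): Point at the bay floors' level, z = 6 mm in the bank's frame, x = y = 0, axes as the bank's. Each floor is a sprung pad that gives up to 4 mm at 3.5 N per mm, then stops hard. In the clear bay the drive goes down until its origin is level with this point. Three bays, different ones each time, hold a loose cap 14 mm tall on the pad: there it meets the cap 14 mm above this level.
- nano: Bystander: translucent purple nano stick, 24 x 15 x 7 mm, lying near the bank. Origin: about the centre of its underside.
- receiver: Bystander: white plastic mouse receiver with a steel plug, 20 x 15 x 7 mm, lying near the bank. Origin: about the centre of its underside.
- padlock: Bystander: brass padlock-shaped drive with a steel shackle, 49 x 32 x 10 mm, lying flat near the hub. Origin: centre of the underside of the brass body.
- cap_a: Bystander: black drive cap, 20 x 9.5 x 14 mm, near the hub. Origin: centre of its underside.
- cap_b: Bystander: black drive cap, 20 x 9.5 x 14 mm, near the drawer's front. Origin: centre of its underside.
- eraser: Bystander: white eraser, 45 x 22 x 12 mm, far right in the drawer. Origin: centre of its underside.
- tin: Bystander: round aluminium tin, 60 mm across, 24 mm tall, at the back of the drawer. Origin: centre of its underside.
Mind the look-alikes: they are no part of the job. Leave any pink or purple look-alike of the hub alone.

How it is judged (in metres and radians):
On the way:
1. the drive has been pulled clear of the hub (z of drive in the frame of hub above 0.026 m), for 0.1 s.
At the end, for the whole second after the job is handed in: The drive stands in a bay of the bank with its lower end within 3 mm of the bay floor (only the clear bay allows this), upright within 0.25 rad, at rest and released (z of drive in the frame of bank between 0 and 0.009 m and x of drive in the frame of bank between -0.008 and 0.008 m and y of drive in the frame of bank between -0.056 and 0.056 m and angle between drive's own z axis and vertical below 0.25 rad and linear speed of drive below 0.02 m/s and contact force between the fingers and drive below 0.1 N); the robot touches nothing.
It fails at once if the clip bank is pressed with more than 25 N in all (by the drive, by a cap under the drive, or by the fingers) (contact force between anything else and bank above 25 N).
It fails at once if a bystander is moved by more than 20 mm (distance of any of nano, padlock, receiver, cap_a, cap_b, eraser, tin from where it was at the start of the episode above 0.02 m).
It also fails if it takes over 51 s, if anything falls off the work surface, if the arm or the gripper's body presses on something with over 40 N, if the wrist force passes 120 N, or if a joint passes its speed limit or range.

## Robot

A 6-joint arm with a two-finger parallel gripper is mounted at the origin on the work surface. World frame = base frame: x ahead of the robot, y to its left, z up, the work surface at z = 0. Lengths are in mm, angles in rad, forces in N, time in s.
With the tool pointing down it reaches from about 275 to 750 mm from the base axis. Payload 10.2 kg.
Tool frame: the origin (TCP) lies at the centre of the arm's flange, where the gripper is bolted on; the fingertips stand ctrl.tip_reach ahead of it and the grasp point (between the pads) lies 155 mm ahead of it (ctrl.tip_reach is the distance from the TCP to the fingertips, in mm); z points along the fingers, y is the direction in which the jaws open and shut (so a half turn about z gives the same grasp; the last joint's range is limited). The gripper opens to 85 mm and grips with 20 to 120 N. Pads are 22 mm wide; open, the fingers measure 114 mm over their backs; the gripper's body (76 mm by 85 mm) begins 54 mm behind the grasp point. The pads swing forward as they close: fully open they stand 13 mm farther back than shut.
Start: joints at [1.084, 0.313, 1.498, -0, 1.331, -0.223], TCP at [136.908, 506.842, 404.694] pointing down, gripper open.
Joint ranges: [-2.94, 2.94], [-0.97, 2.17], [0.19, 2.56], [-1.23, 4.37], [0.02, 3.11], [-2.88, 2.88]. Speed limits (rad/s): [2.39, 2.39, 3.01, 3.14, 3.14, 3.14].

## Interface

Orientations are given as a unit quaternion [w, x, y, z].
In Python, from rig import ctrl, viewer gives the robot as it stands.
- The arm moves only by the tool drive_tool, never from a script. Its argument "rows" is a list that holds one entry, the list of rows, each a list of 6 numbers: the shift along the world's x, y, z normalised to -1 to 1, where 1 is 0.1 m, then the turn, a rotation vector about the world's x, y, z normalised to -1 to 1, where 1 is 90 degrees. A call has 1 to 10 rows; each row is the pose to reach, as a shift and turn from the pose measured when the call began; what a row does not reach only later rows make up. A row lasts 1/8 s, in which the tool goes at most 62.5 mm and 10.7 degrees, less where a joint would pass 70% of its speed; a pose out of reach is approached as far as the arm can. A call with a number of a shift or a turn outside -1 to 1 is refused whole. A call with a gripper value outside its range is refused whole. "fingers" is the opening, from -1 (shut) to 1 (fully open), set as the call begins (left out, the last holds). The fingers move at their own pace and stop on an object; "force" is the grip in N (left out, the last holds). Time passes only in rows, so rows that repeat a pose let the fingers close. It gives the time, the measured TCP pose, the force and the opening at its end, in the units of the state.
- ctrl.sense(): the state, without advancing time (a new reading comes with each control period).
- viewer.capture(name): name is "scene" or "top" or "wrist"; returns the picture (400x640x3 uint8, red, green, blue); there is no depth.
- viewer.calibration(name): a dict with "mtx" (3x3 intrinsics, pixels), "extrinsics" (4x4, takes a point from camera to world coordinates). Camera axes: x right, y up, looking along -z (the intrinsics and any distortion apply to the point x, -y, -z); pixel columns grow to the right and rows downward; lengths in mm; the calibration is good to about 2 mm. A picture is of the moment at which its call begins: read the wrist's pose just before it. calibration takes no time and is no camera call; for the wrist camera it gives the pose at the moment of the call.
- ctrl.finish_job(): hands the job in, once; it reports no verdict.
The state is a dict: "time_s": time; "joints": joint angles; "dq": joint speeds; "tau": joint torques, N m; "eef_pos": TCP position; "ee_rot": TCP orientation; "force": force on the tool from outside, world axes, zero at the start; "wrist_torque": the same for the moment, N m; "grip_width": opening from 0.0 (shut) to 1.0 (fully open).
Only numpy, scipy, OpenCV 4.12 (cv2) and the standard library are available. Lean on these libraries where they do the work, as an engineer would, in place of code of your own. Each camera call takes 0.05 s, during which the arm holds its last target.

## Working session

There is one attempt and no reset: what is moved stays moved. The work goes in short steps, Python scripts to look and compute and a tool call to move; the robot and the scene stay as the last step left them, time stands still between calls to the robot, and variables do not carry over. Pictures are saved under pics/ and viewed, and the job is handed in when it is done.

Besides the shell and the picture viewer there is one more tool, called after ">>>" as name(argument=value, ...) on one line, values as JSON. drive_tool: Moves the arm, as the interface text tells. Scaled input: -1 to 1 covers 0.1 m each way for a shift and 90 degrees each way for a turn. Its arguments: {"type":"object","properties":{"rows":{"type":"array","items":{"type":"array","items":{"type":"array","items":{"type":"number"}}}},"fingers":{"type":"number"},"force":{"type":"number"}},"required":["rows"]}

```bash
mkdir -p pics; python3 - <<'E'
from rig import ctrl, viewer
import cv2
print(ctrl.sense(), ctrl.tip_reach)
for n in ["scene","top","wrist"]:
    c=viewer.calibration(n); print(n,c)
    cv2.imwrite(f"pics/{n}0.png",viewer.capture(n)[:,:,::-1])
E
```

```text
{'time_s': 0.0, 'joints': array([ 1.08362238e+00,  3.13455192e-01,  1.49842685e+00,  6.44761612e-07,
        1.33102101e+00, -2.23428173e-01]), 'dq': array([-0.00016102,  0.00010326, -0.00118075, -0.00100054,  0.00130432,
        0.00047253]), 'tau': array([ 1.01393875e-03, -4.12285924e+01, -2.59725237e+01, -1.93125734e-04,
        4.30302156e-03,  7.20641765e-06]), 'eef_pos': array([136.87517895, 506.80544681, 404.13612843]), 'ee_rot': array([-2.28219593e-04,  1.31491044e-01,  9.91317142e-01, -6.14168168e-04]), 'force': array([-0.73317142, -0.64009619, -0.55135832]), 'wrist_torque': array([ 0.01179004, -0.04078319, -0.00488323]), 'grip_width': 1.0034223207253605} 173.4
scene {'mtx': array([[461.86358439,   0.        , 318.64455578],
       [  0.        , 461.86358439, 198.41091707],
       [  0.        ,   0.        ,   1.        ]]), 'extrinsics': array([[-8.40467751e-01, -4.10492309e-01,  3.53708954e-01,
         8.59368616e+02],
       [ 5.41761178e-01, -6.49151088e-01,  5.33945401e-01,
         4.41608889e+02],
       [ 1.04300713e-02,  6.40389670e-01,  7.67979351e-01,
         
[... 451 characters left out ...]
1],
       [-1.00024897e-02,  1.78616516e-01,  9.83867923e-01,
         1.12590850e+03],
       [ 0.00000000e+00,  0.00000000e+00,  0.00000000e+00,
         1.00000000e+00]])}
wrist {'mtx': array([[297.48631651,   0.        , 319.856643  ],
       [  0.        , 297.48631651, 197.66359747],
       [  0.        ,   0.        ,   1.        ]]), 'extrinsics': array([[ 2.61017387e-01, -9.24617474e-01, -2.77403048e-01,
         6.73166421e+01],
       [ 9.65333752e-01,  2.49763978e-01,  7.58202014e-02,
         5.26411650e+02],
       [-8.19394298e-04, -2.87576915e-01,  9.57757196e-01,
         3.73001894e+02],
       [ 0.00000000e+00,  0.00000000e+00,  0.00000000e+00,
         1.00000000e+00]])}
```

View pics/scene0.png

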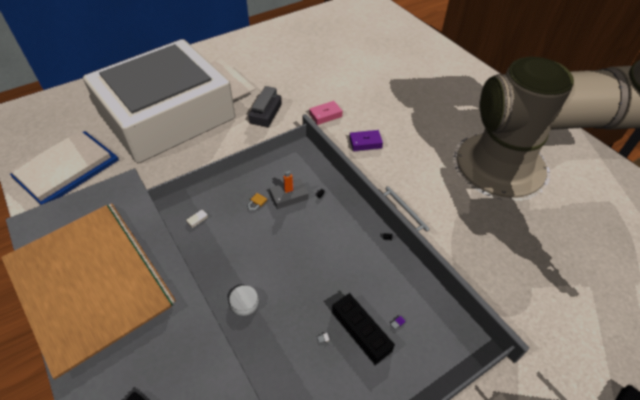

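View pics/top0.png

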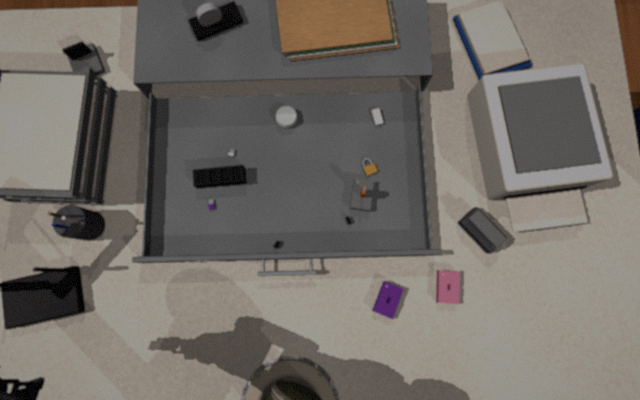

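View pics/wrist0.png

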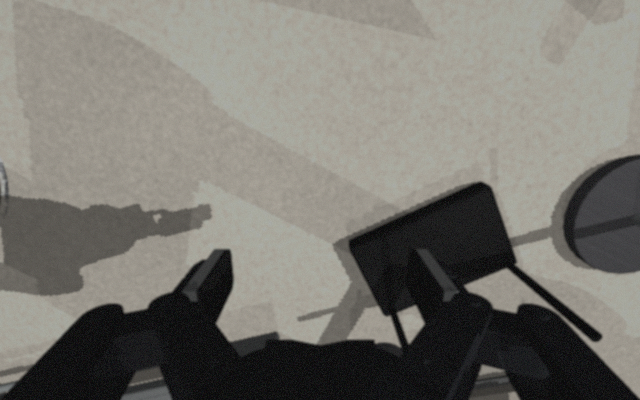

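The orange drive is at about (288,183) in scene and (363,192) in top, standing in a grey hub in the drawer. The hub look-alikes are pink at top (448,287) and purple at (388,299), both outside the drawer. The black bank is at top (219,177). I'll enlarge both.

```bash
python3 - <<'E'
import cv2
t=cv2.imread("pics/top0.png"); s=cv2.imread("pics/scene0.png")
def crop(i,x,y,w,h,k,n): cv2.imwrite(n,cv2.resize(i[y:y+h,x:x+w],None,fx=k,fy=k,interpolation=cv2.INTER_CUBIC))
a=cv2.resize(t[155:215,320:400],None,fx=9,fy=9,interpolation=cv2.INTER_CUBIC)
cv2.imwrite("pics/t_hub.png",a)
crop(t,180,140,80,60,9,"pics/t_bank.png")
crop(s,240,155,100,70,8,"pics/s_hub.png")
crop(s,310,280,100,90,6,"pics/s_bank.png")
E
```

```text
(no output)
```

View pics/t_hub.png

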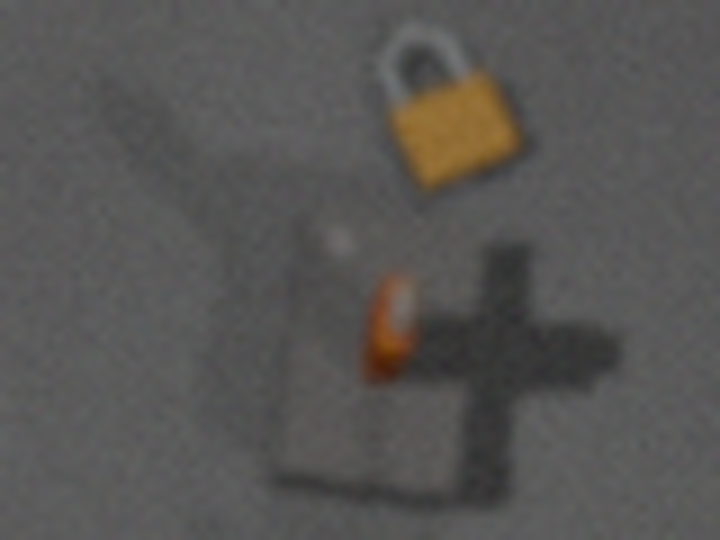

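View pics/t_bank.png

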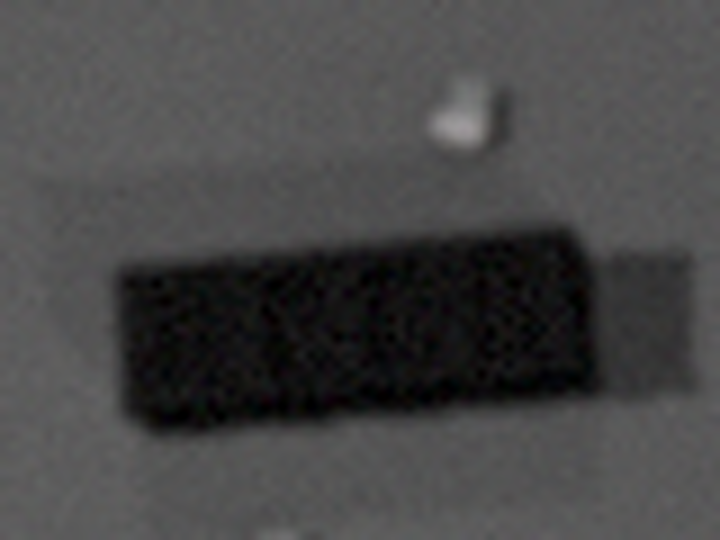

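View pics/s_hub.png

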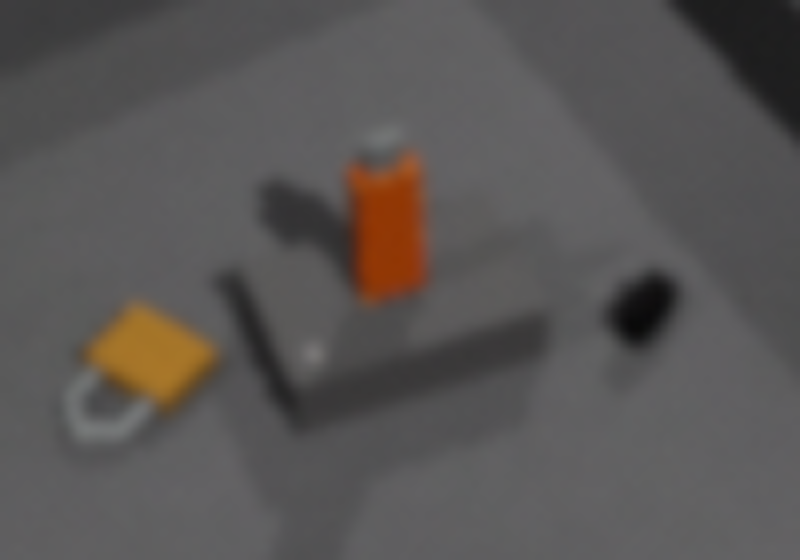

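View pics/s_bank.png

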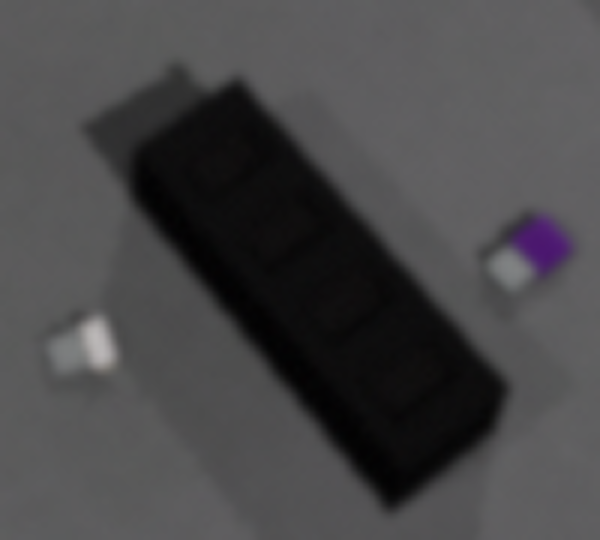

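```bash
cat > h.py <<'E'
import numpy as np, cv2
def ray(cal,u,v):
    K=cal["mtx"];E=cal["extrinsics"]
    d=np.array([(u-K[0,2])/K[0,0],-(v-K[1,2])/K[1,1],-1.0])
    return E[:3,3],E[:3,:3]@d
def onz(cal,u,v,z):
    o,d=ray(cal,u,v); return o+d*(z-o[2])/d[2]
def proj(cal,P):
    E=cal["extrinsics"];p=(np.asarray(P)-E[:3,3])@E[:3,:3]
    K=cal["mtx"]
    return np.stack([K[0,0]*p[...,0]/-p[...,2]+K[0,2],K[1,1]*p[...,1]/p[...,2]+K[1,2]],-1)
def tri(obs):
    A=0;b=0
    for c,u,v in obs:
        o,d=ray(c,u,v);d=d/np.linalg.norm(d);M=np.eye(3)-np.outer(d,d);A=A+M;b=b+M@o
    return np.linalg.solve(A,b)
E
python3 - <<'E'
from rig import ctrl, viewer
from h import *
T=viewer.calibration("top");S=viewer.calibration("scene")
print("plug",tri([(T,364.7,187.8),(S,287.9,171.6)]))
for n,c,(u,v) in [("top",T,(364.7,187.8)),("scene",S,(287.9,171.6))]: print(n,onz(c,u,v,90))
print("bank T",[onz(T,180+x/9,140+y/9,40)[:2].round(1) for x,y in [(120,268),(570,235),(595,390),(150,430)]])
print("bank S",[onz(S,310+x/6,280+y/6,40)[:2].round(1) for x,y in [(240,80),(135,160),(510,388),(398,475)]])
print("bays S",[onz(S,310+x/6,280+y/6,40)[:2].round(1) for x,y in [(225,162),(285,230),(347,302),(415,378)]])
print("nano",onz(T,212,204.5,8),"recv",onz(T,232,153,8),"padlock",onz(T,369.5,169,8),"cap",onz(T,349,220,10), onz(T,278,244,10))
E
```

```text
plug [ 522.29121744 -197.70168661   92.74131165]
top [ 523.74295029 -198.77202215   90.        ]
scene [ 520.34759129 -199.01896517   90.        ]
bank T [array([593.8, 238.8]), array([600. , 108.6]), array([554. , 101.2]), array([545.8, 228.9])]
bank S [array([561.2, 109.3]), array([606.4, 114.6]), array([552.1, 239.2]), array([597.3, 242.2])]
bays S [array([582.3, 130.8]), array([579.8, 160.2]), array([577.5, 190.2]), array([574.6, 221.1])]
nano [506.39547453 196.62275515   8.        ] recv [645.65559456 145.22351103   8.        ] padlock [ 591.03513593 -222.59019481    8.        ] cap [ 455.39659297 -162.58165357   10.        ] [397.86389738  23.18807669  10.        ]
```

>>> drive_tool(rows=[[[0.27,-0.5,0,0,0,-0.065],[0.55,-1,0,0,0,-0.13],[0.55,-1,0,0,0,-0.13]]], fingers=1, force=30)

```text
time_s: 0.52
eef_pos: [193.0, 404.9, 404.4]
ee_rot: [-0.0, 0.234, 0.972, -0.001]
force: [0.6, 1.2, 0.5]
grip_width: 1.0
```

>>> drive_tool(rows=[[[0.27,-0.5,0,0,0,-0.065],[0.55,-1,0,0,0,-0.13],[0.55,-1,0,0,0,-0.13]]])

```text
time_s: 0.9
eef_pos: [249.3, 303.3, 404.4]
ee_rot: [-0.0, 0.334, 0.942, -0.001]
force: [0.5, 1.3, -0.2]
grip_width: 1.003
```

>>> drive_tool(rows=[[[0.27,-0.5,0,0,0,-0.065],[0.55,-1,0,0,0,-0.13],[0.55,-1,0,0,0,-0.13]]])

```text
time_s: 1.27
eef_pos: [305.7, 201.9, 404.5]
ee_rot: [0.0, 0.431, 0.902, -0.0]
force: [0.1, 0.4, -0.3]
grip_width: 1.001
```

>>> drive_tool(rows=[[[0.27,-0.5,0,0,0,-0.065],[0.55,-1,0,0,0,-0.13],[0.55,-1,0,0,0,-0.13]]])

```text
time_s: 1.65
eef_pos: [362.0, 101.0, 404.4]
ee_rot: [-0.0, 0.522, 0.853, -0.001]
force: [-0.8, 1.0, -1.4]
grip_width: 1.0
```

>>> drive_tool(rows=[[[0.27,-0.5,0,0,0,-0.065],[0.55,-1,0,0,0,-0.13],[0.55,-1,0,0,0,-0.13]]])

```text
time_s: 2.02
eef_pos: [418.3, 0.8, 404.0]
ee_rot: [-0.001, 0.606, 0.795, -0.0]
force: [-0.2, 0.5, -0.3]
grip_width: 1.004
```

>>> drive_tool(rows=[[[0.27,-0.5,0,0,0,-0.065],[0.55,-1,0,0,0,-0.13],[0.55,-1,0,0,0,-0.13]]])

```text
time_s: 2.4
eef_pos: [474.6, -99.0, 403.3]
ee_rot: [-0.001, 0.684, 0.73, -0.0]
force: [-0.8, 1.0, -1.6]
grip_width: 1.0
```

>>> drive_tool(rows=[[[0.24,-0.5,-0.2,0,0,-0.065],[0.47,-1,-0.5,0,0,-0.13],[0.47,-1,-0.6,0,0,-0.13],[0.47,-1,-0.6,0,0,-0.13]]])

```text
time_s: 2.9
eef_pos: [521.9, -196.4, 342.9]
ee_rot: [-0.002, 0.753, 0.658, -0.0]
force: [-0.6, 0.1, 0.1]
grip_width: 0.999
```

```bash
python3 - <<'E'
from rig import ctrl, viewer
import cv2
s=ctrl.sense();print(s["eef_pos"],s["ee_rot"],ctrl.tip_reach)
for n in ["wrist"]:
    c=viewer.calibration(n); print(n,c["extrinsics"])
    im=viewer.capture(n)[:,:,::-1]; cv2.imwrite(f"pics/{n}1.png",im)
E
```

```text
[ 521.92286771 -196.38717017  342.89627153] [-2.27622036e-03  7.53171622e-01  6.57820040e-01 -3.47968956e-04] 173.4
wrist [[ 9.90869956e-01  1.27990540e-01  4.23692364e-02  5.32992215e+02]
 [-1.34758552e-01  9.49804208e-01  2.82333312e-01 -1.23052392e+02]
 [-4.10648610e-03 -2.85465213e-01  9.58380274e-01  3.11888646e+02]
 [ 0.00000000e+00  0.00000000e+00  0.00000000e+00  1.00000000e+00]]
```

View pics/wrist1.png

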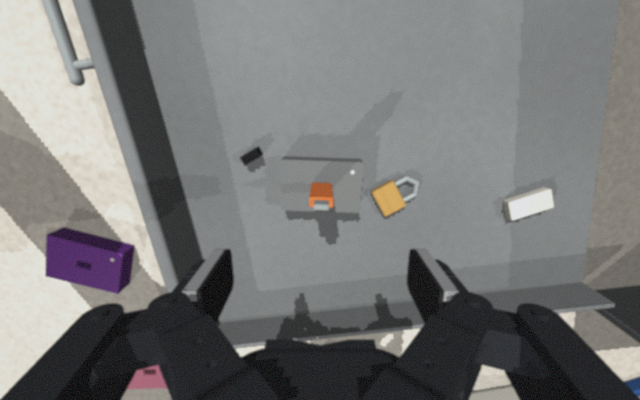

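```bash
python3 - <<'E'
import cv2
t=cv2.imread("pics/wrist1.png")
cv2.imwrite("pics/w1c.png",cv2.resize(t[145:235,260:380],None,fx=6,fy=6,interpolation=cv2.INTER_CUBIC))
E
```

```text
(no output)
```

View pics/w1c.png

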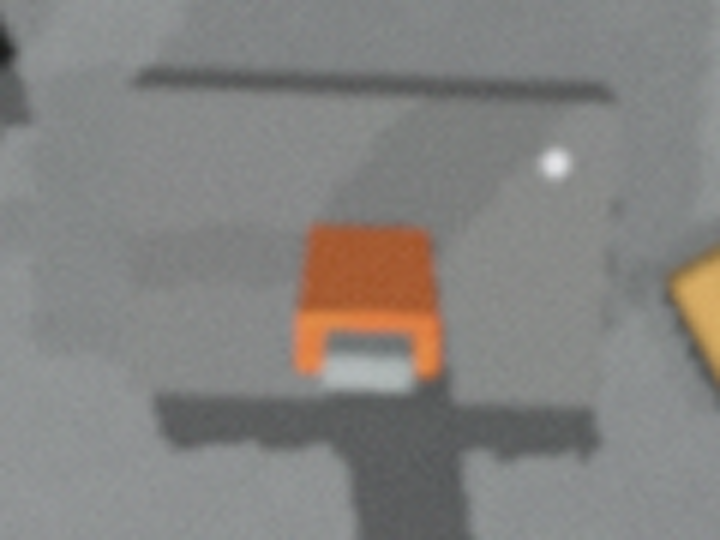

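The crop shows the orange drive upright in the grey hub: body top at crop (298–440, 312–376), silver plug at (368,372). This is the drive in question. The only other orange/yellow item is the padlock, at right.

```bash
python3 - <<'E'
from rig import ctrl, viewer
from h import *
W=viewer.calibration("wrist")
f=lambda x,y,z: onz(W,260+x/6,145+y/6,z)[:2].round(1)
print("bodytop",[f(*p,78) for p in [(298,312),(440,312),(440,378),(296,373)]])
print("plug",f(368,372,90))
print("bodybot",f(308,228,26),f(430,232,26))
a=f(135,85,26),f(610,98,26);b=f(150,395,26),f(598,408,26)
print("hub",a,b,np.arctan2(*(a[1]-a[0])[::-1]),np.arctan2(*(b[1]-b[0])[::-1]),(a[0]+a[1]+b[0]+b[1])/4)
E
```

```text
bodytop [array([ 514.8, -191. ]), array([ 534.1, -193.6]), array([ 532.9, -203.1]), array([ 513.2, -199.7])]
plug [ 523.6 -196.9]
bodybot [ 514.5 -191.9] [ 534.4 -195.3]
hub (array([ 490.2, -164.6]), array([ 566., -177.])) (array([ 483.6, -217.2]), array([ 558.9, -229.7])) -0.16215211104132607 -0.1645025435394361 [ 524.675 -197.125]
```

>>> drive_tool(rows=[[[0.02,-0.01,-0.4,0,0,-0.017],[0.02,-0.01,-0.8,0,0,-0.017],[0.02,-0.01,-0.8,0,0,-0.017],[0.02,-0.01,-0.8,0,0,-0.017]]])

```text
time_s: 3.45
eef_pos: [524.4, -196.9, 266.4]
ee_rot: [0.0, 0.761, 0.648, 0.0]
force: [-0.1, -0.4, -0.0]
grip_width: 1.002
```

```bash
python3 - <<'E'
from rig import ctrl, viewer
import cv2
s=ctrl.sense();print(s["eef_pos"],s["ee_rot"],s["force"])
im=viewer.capture("wrist")[:,:,::-1]; cv2.imwrite(f"pics/wrist2.png",im)
E
```

```text
[ 524.40170318 -196.862917    266.40236439] [3.63866299e-04 7.61456527e-01 6.48215718e-01 4.55161742e-04] [-0.14872187 -0.40402774 -0.01674902]
```

View pics/wrist2.png

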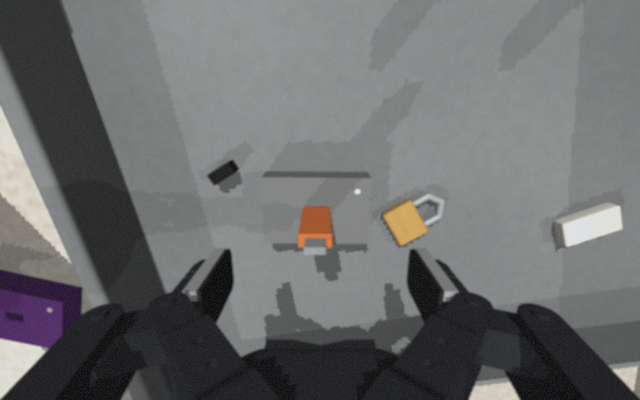

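```bash
python3 - <<'E'
from rig import ctrl, viewer
from h import *
import cv2
W=viewer.calibration("wrist")
i=cv2.imread("pics/wrist2.png")
cv2.imwrite("pics/w2c.png",cv2.resize(i[195:265,270:370],None,fx=8,fy=8,interpolation=cv2.INTER_CUBIC))
s=ctrl.sense()
print(proj(W,[[*s["eef_pos"][:2],90],[*s["eef_pos"][:2],78]]),onz(W,315,250,90))
E
```

```text
[[317.25170391 251.7499601 ]
 [317.40020931 242.15752809]] [ 523.35212458 -195.8660328    90.        ]
```

View pics/w2c.png

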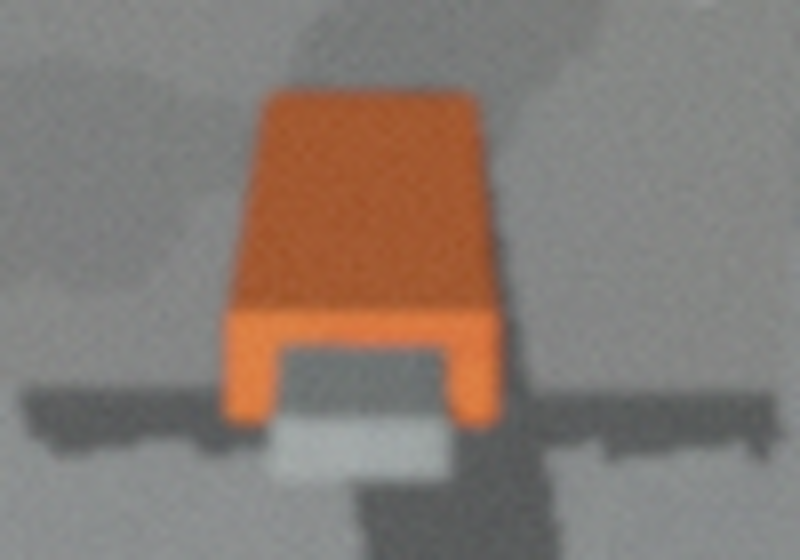

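>>> drive_tool(rows=[[[-0.005,-0.005,-0.3,0,0,-0.002],[-0.005,-0.005,-0.424,0,0,-0.002],[-0.005,-0.005,-0.424,0,0,-0.002],[-0.005,-0.005,-0.424,0,0,-0.002]]])

```text
time_s: 4.0
eef_pos: [524.2, -197.7, 225.2]
ee_rot: [0.001, 0.763, 0.647, 0.001]
force: [-0.2, 0.4, -1.1]
grip_width: 1.002
```

>>> drive_tool(rows=[[[0,0,0,0,0,0],[0,0,0,0,0,0],[0,0,0,0,0,0],[0,0,0,0,0,0],[0,0,0,0,0,0],[0,0,0,0,0,0]]], fingers=-1, force=40)

```text
time_s: 4.75
eef_pos: [523.9, -197.7, 225.1]
ee_rot: [0.001, 0.763, 0.647, 0.0]
force: [-4.6, 0.4, 4.1]
grip_width: 0.224
```

>>> drive_tool(rows=[[[0,0,0.1,0,0,0],[0,0,0.3,0,0,0],[0,0,0.6,0,0,0],[0,0,0.9,0,0,0],[0,0,0.9,0,0,0]]])

```text
time_s: 5.38
eef_pos: [524.3, -197.8, 317.8]
ee_rot: [0.004, 0.762, 0.647, 0.001]
force: [-0.6, 0.4, -1.4]
grip_width: 0.228
```

```bash
python3 - <<'E'
from rig import ctrl, viewer
import cv2
s=ctrl.sense();print(s)
im=viewer.capture("wrist")[:,:,::-1]; cv2.imwrite(f"pics/wrist3.png",cv2.resize(im[150:350,200:440],None,fx=3,fy=3,interpolation=cv2.INTER_CUBIC))
im=viewer.capture("scene")[:,:,::-1]; cv2.imwrite(f"pics/scene3.png",cv2.resize(im[100:250,220:380],None,fx=4,fy=4,interpolation=cv2.INTER_CUBIC))
E
```

```text
{'time_s': 5.375, 'joints': array([-5.69845660e-01,  4.68083162e-01,  1.50999625e+00,  7.04541424e-04,
        1.15567997e+00, -4.06595220e-01]), 'dq': array([-0.00277927,  0.04228832,  0.05361715, -0.00148551, -0.02580292,
       -0.00013233]), 'tau': array([ 6.71828818e-02, -4.82168484e+01, -2.52438462e+01,  1.45606013e-03,
        3.03100431e-01,  6.81920073e-05]), 'eef_pos': array([ 524.34753585, -197.78730654,  317.82617175]), 'ee_rot': array([0.00365039, 0.76249137, 0.64698645, 0.00145563]), 'force': array([-0.55308913,  0.4370145 , -1.39861011]), 'wrist_torque': array([-0.00501537, -0.04091901, -0.07217455]), 'grip_width': 0.22762512897631795}
```

View pics/wrist3.png

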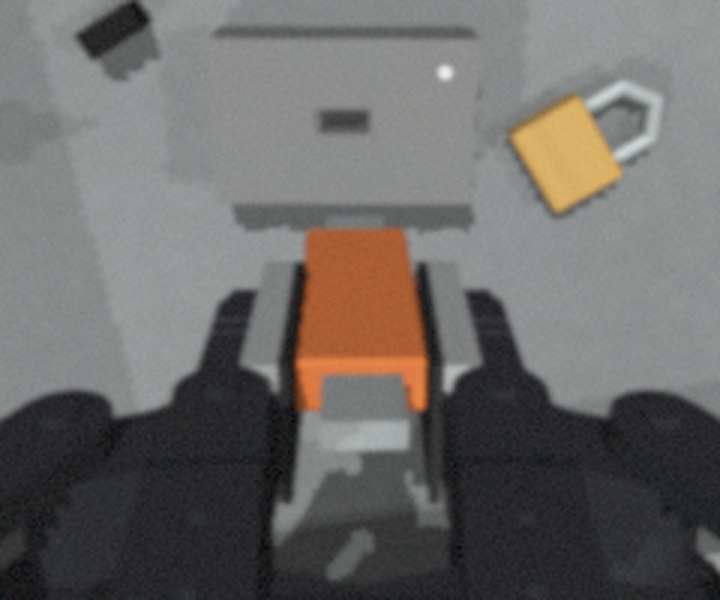

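View pics/scene3.png

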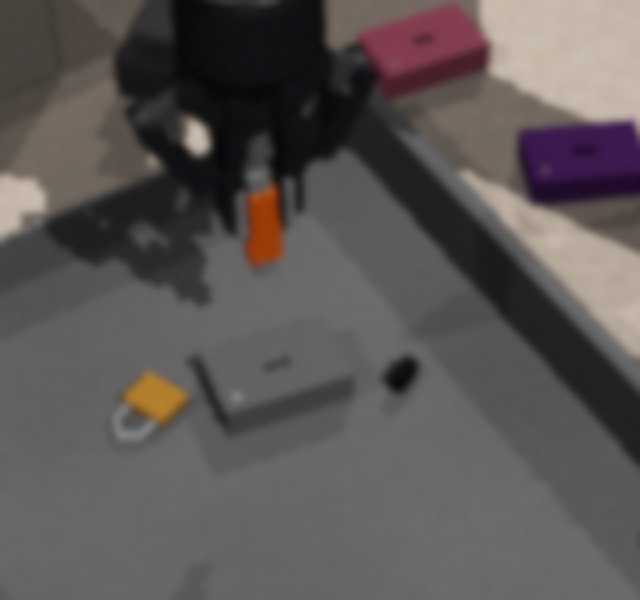

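```bash
python3 - <<'E'
from rig import ctrl, viewer
from h import *
from scipy.spatial.transform import Rotation as R
s=ctrl.sense();W=viewer.calibration("wrist")
q=s["ee_rot"];Rt=R.from_quat([*q[1:],q[0]]).as_matrix();p=s["eef_pos"]
z0=p[2]-211.1
f=lambda x,y,z:Rt.T@(onz(W,200+x/3,150+y/3,z)-p)
print("drive top edge(-> +x face)",[f(*a,z0+64).round(1) for a in [(298,358),(427,358)]])
print("plug top",[f(*a,z0+76).round(1) for a in [(320,421),(408,421),(408,450),(320,450)]])
print("bottom edge",[f(*a,z0+12).round(1) for a in [(307,230),(407,230)]])
print("bot plug", [f(*a,z0).round(1) for a in [(330,217),(385,217)]])
print("port",onz(W,200+343/3,150+120/3,26), Rt)
E
```

```text
drive top edge(-> +x face) [array([  6.5,  -7.9, 147.1]), array([  6.4,  11. , 147.1])]
plug top [array([  4. ,  -4.2, 135.1]), array([  3.9,   7.6, 135.1]), array([ -0.6,   7.7, 135.1]), array([ -0.6,  -4.2, 135.1])]
bottom edge [array([  5.3,  -9.5, 199.1]), array([  5.2,  10.7, 199.1])]
bot plug [array([  3.4,  -5.3, 211.1]), array([  3.3,   6.6, 211.1])]
port [ 521.31437496 -193.39958845   26.        ] [[ 1.62867342e-01  9.86645706e-01  2.11643078e-03]
 [ 9.86647892e-01 -1.62866065e-01 -7.63374537e-04]
 [-4.08485458e-04  2.21250074e-03 -9.99997469e-01]]
```

>>> drive_tool(rows=[[[0.07,0.4,0,0,0,0.02],[0.145,0.82,0,0,0,0.04],[0.145,0.82,0,0,0,0.04]]])

```text
time_s: 5.85
eef_pos: [538.5, -113.4, 313.9]
ee_rot: [-0.0, 0.741, 0.672, 0.0]
force: [0.6, -0.1, -0.9]
grip_width: 0.221
```

>>> drive_tool(rows=[[[0.07,0.4,0,0,0,0.02],[0.145,0.82,0,0,0,0.04],[0.145,0.82,0,0,0,0.04]]])

```text
time_s: 6.22
eef_pos: [553.2, -30.0, 313.1]
ee_rot: [-0.001, 0.718, 0.696, 0.0]
force: [-0.3, -0.1, 0.1]
grip_width: 0.223
```

>>> drive_tool(rows=[[[0.07,0.4,0,0,0,0.02],[0.145,0.82,0,0,0,0.04],[0.145,0.82,0,0,0,0.04]]])

```text
time_s: 6.6
eef_pos: [567.9, 52.7, 312.4]
ee_rot: [-0.001, 0.696, 0.718, -0.0]
force: [0.1, -0.6, -0.3]
grip_width: 0.222
```

>>> drive_tool(rows=[[[0.07,0.4,0,0,0,0.02],[0.14,0.82,-0.1,0,0,0.04],[0.14,0.82,-0.1,0,0,0.04],[0.14,0.82,-0.1,0,0,0.04],[0.14,0.82,-0.1,0,0,0.04]]])

```text
time_s: 7.22
eef_pos: [582.0, 133.1, 302.6]
ee_rot: [-0.001, 0.673, 0.739, -0.0]
force: [1.1, -0.6, -0.1]
grip_width: 0.224
```

```bash
python3 - <<'E'
from rig import ctrl, viewer
import cv2
s=ctrl.sense();print(s)
im=viewer.capture("wrist")[:,:,::-1]; cv2.imwrite(f"pics/wrist4f.png",im); cv2.imwrite(f"pics/wrist4.png",cv2.resize(im[100:300,200:440],None,fx=3,fy=3,interpolation=cv2.INTER_CUBIC))
E
```

```text
{'time_s': 7.225, 'joints': array([ 2.86512862e-02,  5.61104008e-01,  1.40316734e+00,  8.45792390e-04,
        1.17859374e+00, -6.48236503e-02]), 'dq': array([ 0.00689471, -0.00106267, -0.00037353,  0.00155568,  0.00181264,
        0.00069874]), 'tau': array([ 2.24936851e-01, -5.05385220e+01, -2.43233800e+01,  4.17180068e-03,
        2.94869613e-03, -6.98803022e-03]), 'eef_pos': array([582.04130691, 133.09258512, 302.58146029]), 'ee_rot': array([-7.29148168e-04,  6.73417773e-01,  7.39261757e-01, -1.60457952e-04]), 'force': array([ 1.14458345, -0.59698075, -0.11605275]), 'wrist_torque': array([-0.0123755 , -0.03131355,  0.01850851]), 'grip_width': 0.2237154534180204}
```

View pics/wrist4.png

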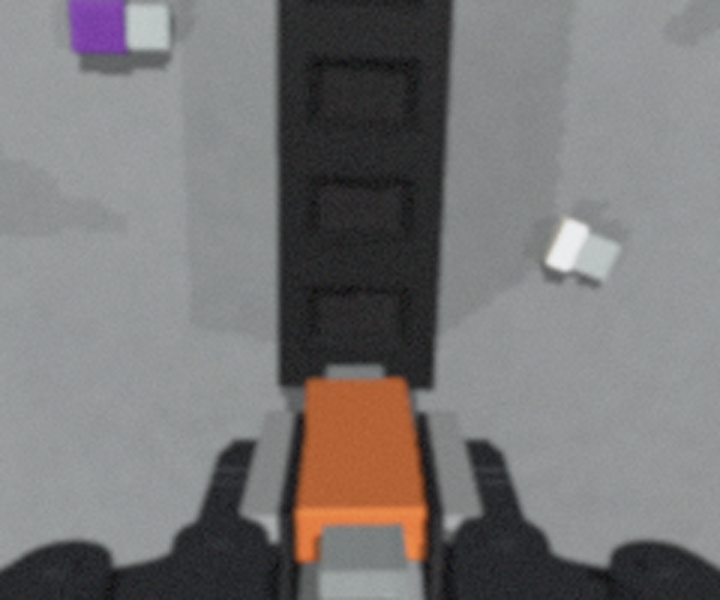

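The drive hangs over the bank end and the bank runs up the picture. Bays show at crop (358,315), (361,207) and (364,92), with the fourth cut off at the top. The drive's lower plug is at (355,372).

```bash
python3 - <<'E'
from rig import ctrl, viewer
from h import *
import cv2
s=ctrl.sense();W=viewer.calibration("wrist")
im=cv2.imread("pics/wrist4f.png")
c=im[90:230,280:350]; c=cv2.convertScaleAbs(c,alpha=2.5)
cv2.imwrite("pics/w4b.png",cv2.resize(c,None,fx=4.2,fy=4.2,interpolation=cv2.INTER_CUBIC))
f=lambda x,y,z=40: onz(W,200+x/3,100+y/3,z)
for a in [(358,315),(361,207),(364,92)]: print(f(*a).round(1))
p=s["eef_pos"]; print("TCP",p)
# angle of bank edges
for a,b in [((278,385),(278,0)),((433,385),(452,0))]:
    A,B=f(*a),f(*b); print(A.round(1),B.round(1),np.arctan2(-(B-A)[0],(B-A)[1]))
# lower plug far edge (z~91.5) at drive origin
z0=p[2]-211.1
print("plug +x edge",[f(x,366,z0).round(1) for x in(327,383)])
E
```

```text
[582.7 131.6  40. ]
[580.8 161.4  40. ]
[578.8 191.   40. ]
TCP [582.02129301 133.30931394 302.64651901]
[562.4 109.   40. ] [555.5 211.1  40. ] 0.06690962058389201
[605.5 113.1  40. ] [598.3 215.1  40. ] 0.07091617225799839
plug +x edge [array([575.7, 136.2,  91.5]), array([587.8, 137.3,  91.5])]
```

View pics/w4b.png

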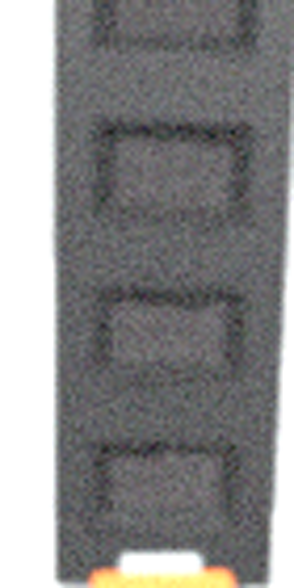

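>>> drive_tool(rows=[[[0.01,-0.03,-0.2,0,0,-0.0155],[0.01,-0.03,-0.4,0,0,-0.0155],[0.01,-0.03,-0.45,0,0,-0.0155],[0.01,-0.03,-0.45,0,0,-0.0155]]])

```text
time_s: 7.78
eef_pos: [583.2, 130.0, 258.0]
ee_rot: [-0.001, 0.682, 0.731, 0.0]
force: [0.2, 1.4, 0.3]
grip_width: 0.226
```

```bash
cat > look.py <<'E'
import sys
from rig import ctrl, viewer
import cv2
n=sys.argv[1]
s=ctrl.sense();print(s["time_s"],s["eef_pos"],s["ee_rot"],s["force"],s["grip_width"])
im=viewer.capture("wrist")[:,:,::-1]; cv2.imwrite(f"pics/w{n}f.png",im); cv2.imwrite(f"pics/w{n}.png",cv2.resize(cv2.convertScaleAbs(im[100:300,200:440],alpha=1.8),None,fx=3,fy=3,interpolation=cv2.INTER_CUBIC))
E
python3 look.py 5
```

```text
7.775 [583.16643949 129.98465846 258.03078694] [-5.69169161e-04  6.82437412e-01  7.30943810e-01  3.09223242e-05] [0.16507938 1.42412535 0.30852291] 0.2258155802819511
```

View pics/w5.png

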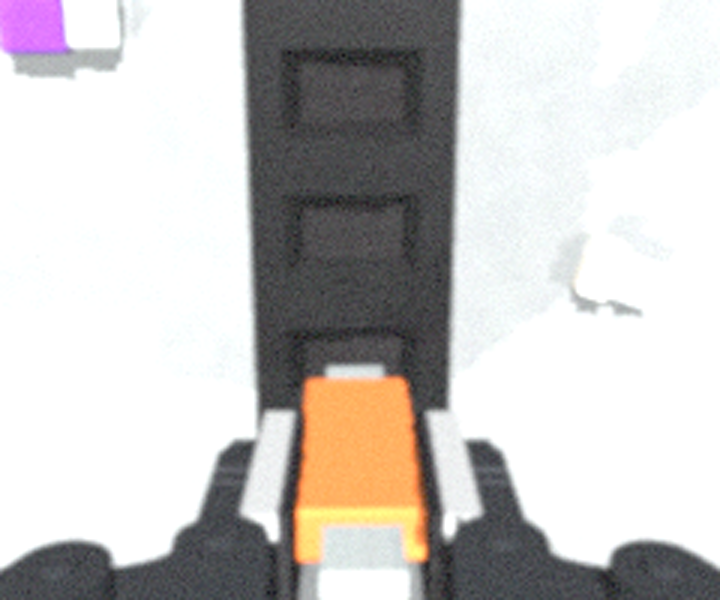

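```bash
python3 - <<'E'
from rig import ctrl, viewer
from h import *
s=ctrl.sense();W=viewer.calibration("wrist")
f=lambda x,y,z=40: onz(W,200+x/3,100+y/3,z).round(1)
p=s["eef_pos"];z0=p[2]-211.1
print(p,z0)
for l,r,t,b in [(283,421,50,130),(288,415,197,265),(293,410,328,0)]:
    print("L",f(l,t+20)[:2],"R",f(r,t+20)[:2],"far",f((l+r)/2,t)[:2],"near",f((l+r)/2,b)[:2])
print("plug far edge",[f(x,366,z0) for x in(327,383)])
E
```

```text
[583.22622037 130.09878948 258.42091384] 47.320913842110855
L [564.5 194.1] R [592.5 196.1] far [578.2 199. ] near [579.3 183. ]
L [566.9 163.7] R [593.9 165.6] far [580.1 169. ] near [581.1 154.1]
L [569.3 134.1] R [595.4 135.9] far [582.1 139.7] near [577.5 208.6]
plug far edge [array([577.2, 133.2,  47.3]), array([589.3, 134. ,  47.3])]
```

>>> drive_tool(rows=[[[-0.008,-0.003,-0.04,0,0,0],[-0.008,-0.003,-0.08,0,0,0],[-0.008,-0.003,-0.12,0,0,0],[-0.008,-0.003,-0.16,0,0,0],[-0.008,-0.003,-0.16,0,0,0]]])

```text
time_s: 8.45
eef_pos: [582.4, 129.8, 241.9]
ee_rot: [-0.0, 0.682, 0.731, 0.0]
force: [0.7, 0.7, -2.3]
grip_width: 0.222
```

```bash
python3 look.py 6
```

```text
8.45 [582.4175076  129.8026659  241.93922355] [-4.16182315e-04  6.82372353e-01  7.31004624e-01  1.96017444e-04] [ 0.6971018   0.65147976 -2.27257585] 0.2221358036592189
```

View pics/w6.png

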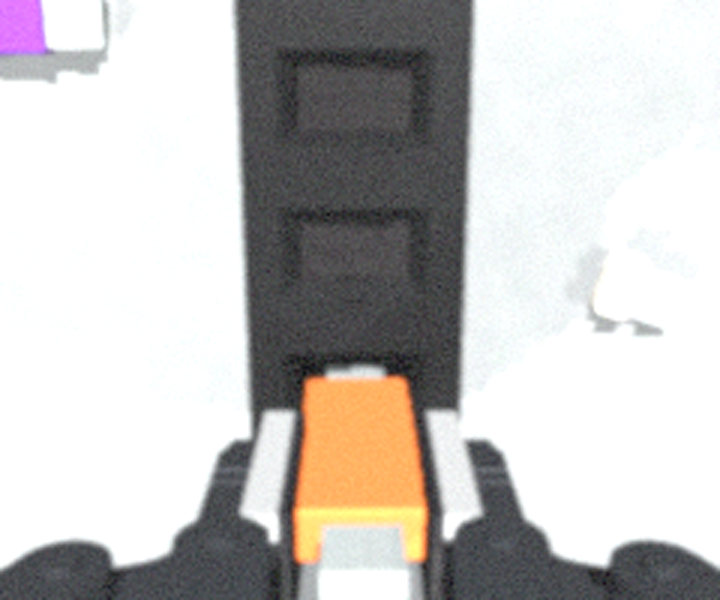

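>>> drive_tool(rows=[[[0,0,-0.02,0,0,0],[0,0,-0.04,0,0,0],[0,0,-0.05,0,0,0],[0,0,-0.05,0,0,0]]])

```text
time_s: 9.0
eef_pos: [582.4, 129.8, 236.9]
ee_rot: [-0.001, 0.682, 0.731, 0.0]
force: [0.4, 0.3, -0.2]
grip_width: 0.221
```

>>> drive_tool(rows=[[[0,0,-0.015,0,0,0],[0,0,-0.03,0,0,0],[0,0,-0.03,0,0,0]]])

```text
time_s: 9.38
eef_pos: [582.4, 129.8, 234.1]
ee_rot: [-0.0, 0.682, 0.731, 0.0]
force: [0.6, -0.6, 1.2]
grip_width: 0.228
```

>>> drive_tool(rows=[[[0,0,-0.01,0,0,0],[0,0,-0.02,0,0,0],[0,0,-0.02,0,0,0]]])

```text
time_s: 9.75
eef_pos: [582.5, 129.8, 232.8]
ee_rot: [-0.0, 0.682, 0.731, 0.0]
force: [-2.4, 0.1, 8.0]
grip_width: 0.223
```

```bash
python3 look.py 7;python3 -c "
from rig import ctrl
print(ctrl.sense()['force'])"
```

```text
9.75 [582.50635619 129.80650536 232.777053  ] [-1.39847168e-04  6.82359634e-01  7.31016510e-01  4.15930342e-04] [-2.391212    0.12905752  8.00228736] 0.2233701668865537
[-1.23751805 -0.39651571  8.26309258]
```

>>> drive_tool(rows=[[[0,0,-0.01,0,0,0],[0,0,-0.01,0,0,0]]])

```text
time_s: 10.05
eef_pos: [582.5, 129.8, 232.7]
ee_rot: [0.0, 0.682, 0.731, 0.001]
force: [-3.2, -1.2, 11.0]
grip_width: 0.223
```

```bash
python3 look.py 8;python3 -c "
from rig import ctrl
print(ctrl.sense()['force'],ctrl.sense()['eef_pos'])"
```

```text
10.05 [582.53561602 129.83130867 232.6749344 ] [5.19487779e-05 6.82311271e-01 7.31061578e-01 5.43410311e-04] [-3.15349549 -1.18289282 10.95355962] 0.2233576336107168
[-3.66177201 -0.92313425 10.18697687] [582.53848771 129.8396896  232.69552157]
```

View pics/w8.png

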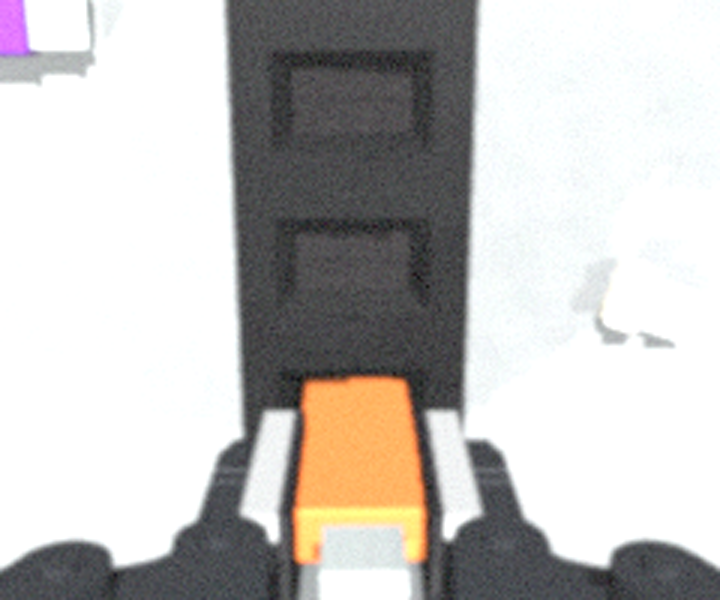

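```bash
python3 - <<'E'
from rig import ctrl, viewer
from h import *
import cv2
s=ctrl.sense();W=viewer.calibration("wrist")
f=lambda x,y,z=40: onz(W,200+x/3,100+y/3,z).round(1)[:2]
p=s["eef_pos"];z0=p[2]-211.1
print(p,z0)
print([f(*a) for a in [(351.5,52),(354,220),(356,374)]],"bot body",f(302,376,z0+12),f(410,376,z0+12),f(296,510,z0+64),f(427,510,z0+64))
im=cv2.imread("pics/w8f.png")[205:285,275:360]
cv2.imwrite("pics/w8c.png",cv2.resize(cv2.convertScaleAbs(im,alpha=3),None,fx=7,fy=7,interpolation=cv2.INTER_CUBIC))
E
```

```text
[582.53848771 129.8396896  232.69552157] 21.595521573845502
[array([577.8, 199.1]), array([580.2, 169.2]), array([582.7, 138.8])] bot body [572.  135.1] [593.7 136.6] [574.2 135.2] [593.4 136.5]
```

View pics/w8c.png

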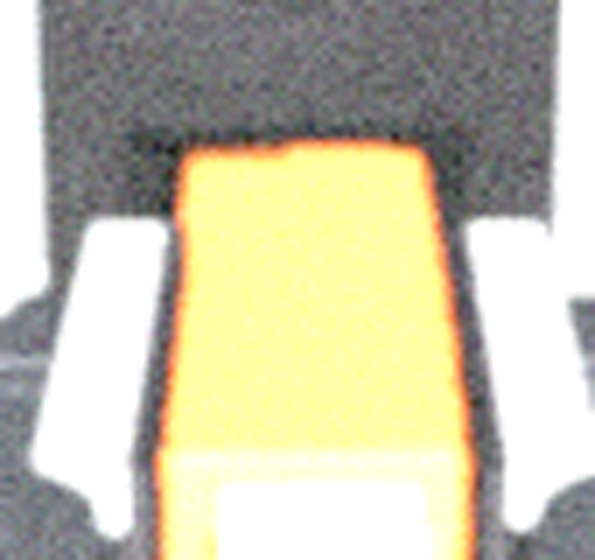

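>>> drive_tool(rows=[[[0,0,0.02,0,0,0],[0,-0.004,0.04,0,0,0],[0,-0.008,0.04,0,0,0],[0,-0.008,0.04,0,0,0]]])

```text
time_s: 10.6
eef_pos: [582.3, 129.7, 236.3]
ee_rot: [-0.001, 0.682, 0.731, 0.001]
force: [-0.1, 6.9, -1.7]
grip_width: 0.225
```

>>> drive_tool(rows=[[[0,0,-0.015,0,0,0],[0,0,-0.015,0,0,0],[0,0,-0.015,0,0,0]]])

```text
time_s: 10.98
eef_pos: [582.3, 129.6, 234.8]
ee_rot: [-0.001, 0.682, 0.731, 0.001]
force: [-0.2, 2.3, -0.1]
grip_width: 0.218
```

>>> drive_tool(rows=[[[0,0,-0.01,0,0,0],[0,0,-0.01,0,0,0],[0,0,-0.01,0,0,0]]])

```text
time_s: 11.35
eef_pos: [582.4, 129.6, 234.0]
ee_rot: [-0.001, 0.682, 0.731, 0.001]
force: [-1.6, 1.1, 3.9]
grip_width: 0.223
```

>>> drive_tool(rows=[[[0,0,-0.01,0,0,0],[0,0,-0.01,0,0,0],[0,0,-0.01,0,0,0]]])

```text
time_s: 11.72
eef_pos: [582.4, 129.6, 233.4]
ee_rot: [-0.0, 0.682, 0.731, 0.001]
force: [-3.3, 0.5, 5.5]
grip_width: 0.223
```

>>> drive_tool(rows=[[[0,0,0.08,0,0,0],[0,0,0.16,0,0,0],[0,0,0.25,0,0,0],[-0.01,0.15,0.25,0,0,0],[-0.02,0.312,0.25,0,0,0],[-0.02,0.312,0.25,0,0,0],[-0.02,0.312,0.25,0,0,0]]])

```text
time_s: 12.6
eef_pos: [580.4, 160.9, 258.1]
ee_rot: [-0.001, 0.682, 0.731, 0.001]
force: [0.2, -0.9, 0.2]
grip_width: 0.224
```

```bash
python3 look.py 9
```

```text
12.6 [580.37011683 160.90568392 258.14168459] [-5.72277540e-04  6.82174489e-01  7.31188726e-01  8.28297405e-04] [ 0.2495763  -0.87144049  0.15618737] 0.22351222868605725
```

View pics/w9.png

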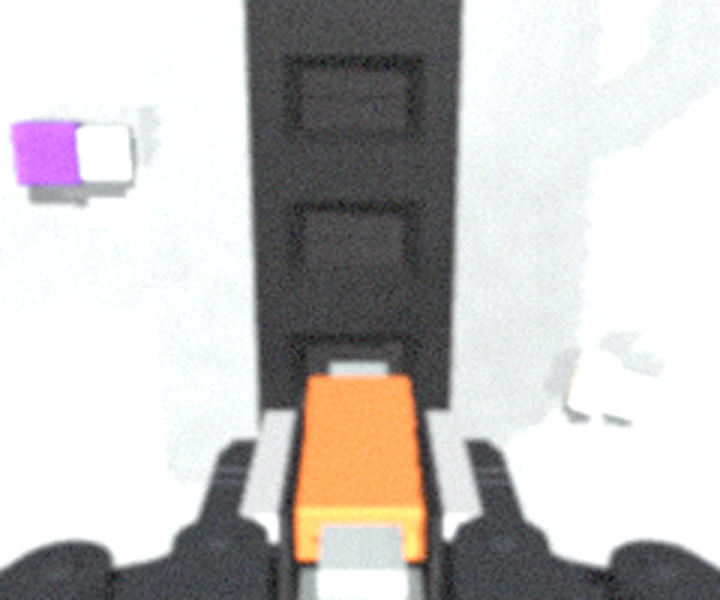

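```bash
python3 - <<'E'
from rig import ctrl, viewer
from h import *
s=ctrl.sense();W=viewer.calibration("wrist")
f=lambda x,y,z=40: onz(W,200+x/3,100+y/3,z).round(1)[:2]
p=s["eef_pos"];z0=p[2]-211.1
print(p,z0)
for l,r,t,b in [(286,425,57,137),(291,420,205,270),(292,412,338,0)]:
    print("L",f(l,t+20),"R",f(r,t+20),"far",f((l+r)/2,t),"near",f((l+r)/2,b))
print("plug far edge",[f(x,363,z0) for x in(330,388)],"body",[f(x,376,z0+12) for x in(308,411)],[f(x,508,z0+64) for x in(297,427)])
E
```

```text
[580.42780762 160.66844925 258.17586417] 47.07586416582191
L [562.4 223.6] R [590.7 225.5] far [576.3 228.5] near [577.4 212.5]
L [564.9 192.9] R [592.4 194.8] far [578.4 198.2] near [579.3 183.9]
L [566.5 162.6] R [593.3 164.4] far [579.6 168.2] near [574.9 239.4]
plug far edge [array([575.1, 164.7]), array([587.6, 165.6])] body [array([571. , 166.2]), array([591.7, 167.7])] [array([572.2, 166.5]), array([591.2, 167.8])]
```

>>> drive_tool(rows=[[[-0.009,-0.005,-0.05,0,0,0],[-0.009,-0.005,-0.1,0,0,0],[-0.009,-0.005,-0.14,0,0,0],[-0.009,-0.005,-0.17,0,0,0],[-0.009,-0.005,-0.17,0,0,0]]])

```text
time_s: 13.28
eef_pos: [579.5, 160.1, 240.8]
ee_rot: [-0.001, 0.682, 0.731, 0.001]
force: [0.7, 0.8, -1.3]
grip_width: 0.227
```

>>> drive_tool(rows=[[[0,0,-0.02,0,0,0],[0,0,-0.03,0,0,0],[0,0,-0.03,0,0,0]]])

```text
time_s: 13.65
eef_pos: [579.5, 160.1, 237.8]
ee_rot: [-0.001, 0.682, 0.731, 0.001]
force: [0.1, -1.0, -0.1]
grip_width: 0.225
```

>>> drive_tool(rows=[[[0,0,-0.015,0,0,0],[0,0,-0.025,0,0,0],[0,0,-0.025,0,0,0]]])

```text
time_s: 14.02
eef_pos: [579.5, 160.1, 235.1]
ee_rot: [-0.001, 0.682, 0.731, 0.001]
force: [0.1, -0.8, 0.3]
grip_width: 0.223
```

>>> drive_tool(rows=[[[0,0,-0.01,0,0,0],[0,0,-0.01,0,0,0],[0,0,-0.01,0,0,0]]])

```text
time_s: 14.4
eef_pos: [579.5, 160.0, 234.1]
ee_rot: [-0.001, 0.682, 0.731, 0.001]
force: [1.0, -0.8, 0.7]
grip_width: 0.225
```

>>> drive_tool(rows=[[[0,0,-0.01,0,0,0],[0,0,-0.01,0,0,0],[0,0,-0.01,0,0,0]]])

```text
time_s: 14.78
eef_pos: [579.6, 160.0, 233.2]
ee_rot: [-0.0, 0.682, 0.731, 0.001]
force: [0.2, -1.8, 2.8]
grip_width: 0.224
```

>>> drive_tool(rows=[[[0,0,-0.01,0,0,0],[0,0,-0.01,0,0,0],[0,0,-0.01,0,0,0]]])

```text
time_s: 15.15
eef_pos: [579.7, 159.9, 232.4]
ee_rot: [-0.0, 0.682, 0.731, 0.001]
force: [0.7, -2.0, 3.7]
grip_width: 0.222
```

>>> drive_tool(rows=[[[0,0,-0.012,0,0,0],[0,0,-0.012,0,0,0],[0,0,-0.012,0,0,0]]])

```text
time_s: 15.52
eef_pos: [579.6, 160.0, 231.0]
ee_rot: [-0.0, 0.682, 0.731, 0.001]
force: [0.9, -1.0, 2.0]
grip_width: 0.228
```

>>> drive_tool(rows=[[[0,0,-0.012,0,0,0],[0,0,-0.012,0,0,0],[0,0,-0.012,0,0,0]]])

```text
time_s: 15.9
eef_pos: [579.6, 160.0, 229.5]
ee_rot: [-0.001, 0.682, 0.731, 0.001]
force: [0.6, -1.6, 0.1]
grip_width: 0.221
```

>>> drive_tool(rows=[[[0,0,-0.015,0,0,0],[0,0,-0.03,0,0,0],[0,0,-0.045,0,0,0],[0,0,-0.06,0,0,0],[0,0,-0.06,0,0,0]]])

```text
time_s: 16.52
eef_pos: [579.5, 160.0, 223.2]
ee_rot: [-0.001, 0.682, 0.731, 0.001]
force: [0.1, -0.9, -1.1]
grip_width: 0.222
```

>>> drive_tool(rows=[[[0,0,-0.012,0,0,0],[0,0,-0.02,0,0,0],[0,0,-0.02,0,0,0]]])

```text
time_s: 16.9
eef_pos: [579.5, 160.0, 221.2]
ee_rot: [-0.001, 0.682, 0.731, 0.001]
force: [-0.2, -0.4, 0.1]
grip_width: 0.225
```

>>> drive_tool(rows=[[[0,0,-0.01,0,0,0],[0,0,-0.01,0,0,0],[0,0,-0.01,0,0,0]]])

```text
time_s: 17.27
eef_pos: [579.5, 160.0, 220.3]
ee_rot: [-0.001, 0.682, 0.731, 0.001]
force: [-1.1, -1.2, 2.7]
grip_width: 0.222
```

```bash
python3 look.py 10
```

```text
17.275 [579.53232012 160.04028337 220.26738747] [-7.03468810e-04  6.82383050e-01  7.30994184e-01  6.17259636e-04] [-1.07352026 -1.16129855  2.7404851 ] 0.22205398161342302
```

View pics/w10.png

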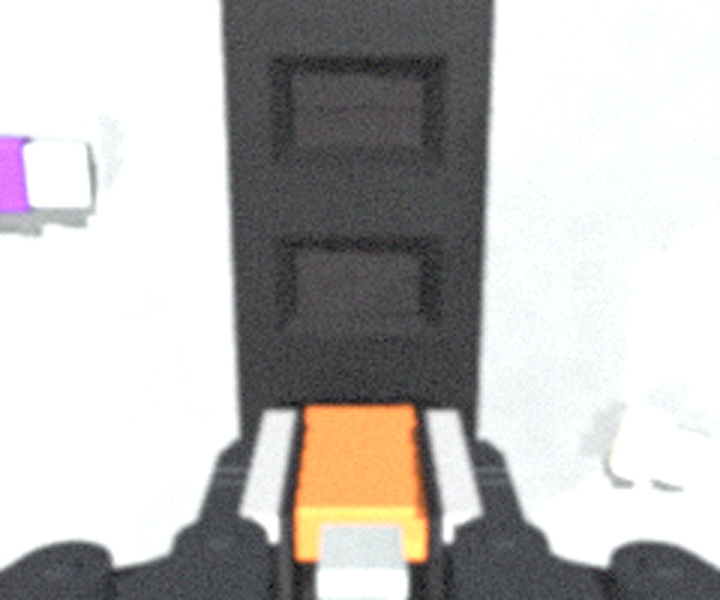

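>>> drive_tool(rows=[[[0,0,0,0,0,0],[0,0,0,0,0,0],[0,0,0,0,0,0],[0,0,0,0,0,0],[0,0,0,0,0,0]]], fingers=0.4)

```text
time_s: 17.95
eef_pos: [579.5, 160.1, 220.2]
ee_rot: [-0.001, 0.682, 0.731, 0.001]
force: [-0.2, 0.2, -0.2]
grip_width: 0.7
```

>>> drive_tool(rows=[[[0,0,0.15,0,0,0],[0,0,0.4,0,0,0],[0,0,0.8,0,0,0],[0,0,1,0,0,0],[0,0,1,0,0,0]]])

```text
time_s: 18.58
eef_pos: [579.6, 160.1, 322.5]
ee_rot: [0.001, 0.682, 0.731, 0.002]
force: [0.6, 0.8, -1.1]
grip_width: 0.697
```

```bash
python3 look.py 11; python3 - <<'E'
from rig import viewer
import cv2
im=viewer.capture("scene")[:,:,::-1]
cv2.imwrite("pics/s11.png",cv2.resize(cv2.convertScaleAbs(im[240:390,280:440],alpha=1.8),None,fx=4,fy=4,interpolation=cv2.INTER_CUBIC))
E
```

```text
18.575 [579.60667157 160.07773197 322.4858521 ] [6.42473882e-04 6.82372242e-01 7.31001566e-01 2.10277852e-03] [ 0.59637094  0.76072076 -1.05024393] 0.696732906897105
```

View pics/w11.png

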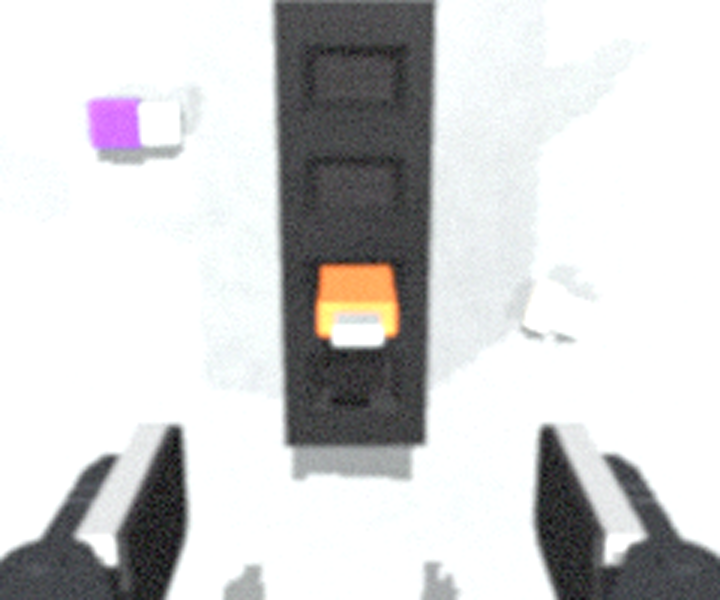

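View pics/s11.png

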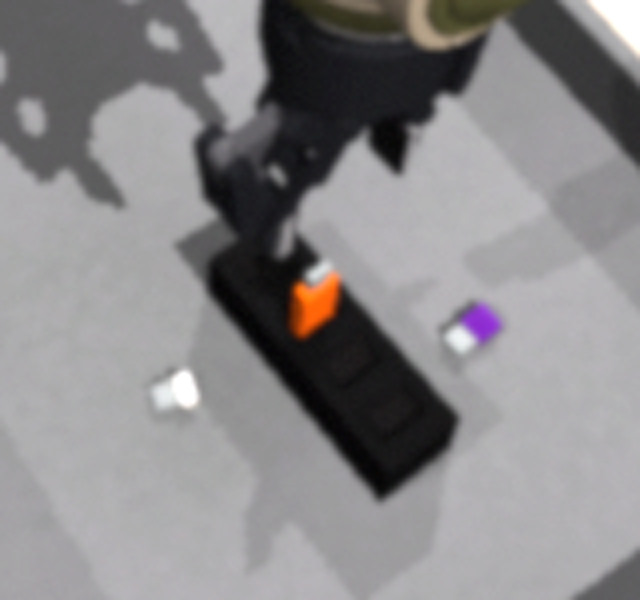

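```bash
python3 - <<'E'
from rig import ctrl, viewer
from h import *
s=ctrl.sense();W=viewer.calibration("wrist");S=viewer.calibration("scene")
print("plug top tri",tri([(W,200+357/3,100+333/3),(S,280+322/4,240+268/4)]))
for z in (10,13,16):
  c=np.array([580.,161.]);print(z,proj(S,[[*c,z+76],[*c,z+64]]))
print("body top far edge corners at z=74",[onz(W,200+x/3,100+305/3,74).round(1) for x in (317,397)])
print(s["force"],s["dq"].round(4),s["time_s"])
E
```

```text
plug top tri [579.5154453  163.79080634  90.58639432]
10 [[359.52149171 307.62376461]
 [359.01218462 310.60421625]]
13 [[359.65056123 306.86845316]
 [359.13847707 309.86515619]]
16 [[359.78033933 306.10899511]
 [359.26545532 309.1220828 ]]
body top far edge corners at z=74 [array([569.2, 166. ,  74. ]), array([589.4, 167.3,  74. ])]
[-0.3364911  -0.30724105  0.08166989] [ 0.0006  0.0161  0.0098 -0.0009 -0.0016 -0.0029] 18.675
```

>>> drive_tool(rows=[[[0,0,0,0,0,0],[0,0,0,0,0,0],[0,0,0,0,0,0]]])

```text
time_s: 19.05
eef_pos: [579.3, 160.0, 319.5]
ee_rot: [-0.001, 0.682, 0.731, 0.0]
force: [-0.3, -0.1, 0.1]
grip_width: 0.702
```

```bash
python3 - <<'E'
from rig import ctrl
print(ctrl.finish_job())
E
```

```text
the job is handed in; nothing more can be done
None
```

I pulled the drive straight up out of the grey hub and pushed it home in the bank's second bay, counting from the end nearest the hub (about x 580, y 161 mm). I let go, raised the arm clear and handed the job in at about 19 s; no verdict is reported.

- **First bay, by feel:** the drive stopped short about 2.5 mm above where the leaves let go, at 8 to 11 N, so I took it that a cap was there. I tried once more a little to the side, felt the same stop, and drew the drive out. The sideways shift met about 7 N.
- **Second bay:** the resistance peaked at about 4 N at the leaves, then dropped to zero. The drive met the sprung floor at the expected depth with about 3 N.

**Last checks**
- The wrist and scene pictures show the drive upright and released in the bay. The fingers were clear, with wrist force near 0, and the nano stick and receiver had not visibly moved. I did not re-check the other bystanders after the placing.
- One check disagreed: measuring the drive's top from two pictures put it about 4.6 mm higher than fully home. The same method read 2.7 mm high when the drive was in the hub. I relied on the floor contact and on the drive not having slipped in the grip.

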